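Weigh out chocolate bars to the portion mark

TASK

Make up a portion of chocolate on the counter scale: slide the case's clear lid open and lay bars from the case gently in the scale's pan, large or small as needed, until the dial's pointer rests between the two teeth of the portion marker. Then slide the lid fully shut again; the bars that are not needed stay in the case, and the marker and the ribbon spool stay as they are.

Things in the scene. Friction and masses are not known exactly. Their poses are not given: they have to be found in the camera images.
- case: Low fixed oak case, 342 (its x) x 216 (y) x 57 mm high. Origin under its middle; x points from the front bay to the rear bay, divided at x = 0. The front bay (x -163 to -3, y -100 to 100, floor 6 mm above the counter, walls 46 mm high with aluminium channels on both sides up to 57 mm, overhanging it by 2 mm) holds the four bars; the rear one holds pralines under a fixed clear pane.
- case_lid (a joint): Clear lid over the front bay, in side channels, its upper face 53 mm above the counter. 0 = fully shut, grows to 0.176 m as it slides along the case's +x over the rear pane; then the front bay is open. Friction about 1 N. It stays where it is left.
- lid_handle (a point): Centre of the brass bar handle on the lid: bar 13 mm thick (case x) x 70 mm long (case y) x 16 mm high, its top 8 mm above this point, on two stems 50 mm apart, lid surface 20 mm below this point. Axes as the case. It moves with the lid: at case x = -56 mm when shut, +120 mm when open.
- case_bay (a point): Middle of the floor of the case's front bay; axes as the case.
- large_bar_1_center (a point): Centre of a large dark chocolate bar, 82 mm long (its x) x 34 mm wide (its y) x 28 mm high, four segments; weighs 90 to 110 g. It lies flat (z up) in the front bay, long side roughly along the case's y, about 25 mm free on both sides of it for fingers; the four bars swap places from run to run.
- large_bar_2_center (a point): Centre of a large dark chocolate bar, 82 mm long (its x) x 34 mm wide (its y) x 28 mm high, four segments; weighs 90 to 110 g. It lies flat (z up) in the front bay, long side roughly along the case's y, about 25 mm free on both sides of it for fingers; the four bars swap places from run to run.
- small_bar_1_center (a point): Centre of a small dark chocolate bar, 60 mm long (its x) x 30 mm wide (its y) x 24 mm high, three segments; weighs 45 to 55 g. It lies flat (z up) in the front bay, long side roughly along the case's y, about 25 mm free on both sides of it for fingers; the four bars swap places from run to run.
- small_bar_2_center (a point): Centre of a small dark chocolate bar, 60 mm long (its x) x 30 mm wide (its y) x 24 mm high, three segments; weighs 45 to 55 g. It lies flat (z up) in the front bay, long side roughly along the case's y, about 25 mm free on both sides of it for fingers; the four bars swap places from run to run.
- scale_pan: Open steel pan of the scale. Origin under the middle of its floor, about 150 mm above the counter when empty; the floor is 2.5 mm thick, inside 205 mm (x) x 147 mm (y), its rim 16 mm above the origin. x points from the dial to the back of the scale, z up. The pan is sprung and sinks 6 mm for each 100 g, 26 mm at most.
- scale_pointer (a joint): Black pointer of the dial on the scale's sloping front. 0 = empty, at the lower left of the dial; grows clockwise as seen from the front, 1.178 rad for each 100 g in the pan (4.71 rad = 400 g). Settles within about half a second.
- portion_marker (a joint): Dark steel portion marker at the rim of the dial, a bracket with an inward tooth at each end, set before the start to the weight wanted (145 to 250 g) and to be left there. Its value is the pointer reading at the bracket's middle; the teeth stand 0.35 rad (30 g) before and after it.
- pointer_tip (a point): Tip of the pointer, 60 mm from the dial's axis.
- marker_mid (a point): Point of the marker midway between its teeth, 60 mm from the dial's axis. Pointer exactly in the middle: on pointer_tip; pointer at a tooth: 21 mm.
- ribbon_spool: Bystander: spool of ribbon between card discs, 60 mm across, 20 mm high, lying flat behind the gap between the case and the scale. Origin at the centre of its underside. Not to be disturbed.

How it is judged:
By the outcome, as a careful person would: the job done as asked, in the order asked, and still so for the second after the job is handed in, with the robot touching nothing.
It also fails if it takes over 70 s, if anything falls off the work surface, if the arm or the gripper's body presses on something with over 40 N, if the wrist force passes 120 N, or if a joint passes its speed limit or range.

ROBOT

A 6-joint arm with a two-finger parallel gripper is mounted at the origin on a cart in front of the work surface, level with it; the furniture and walls round the work are solid. World frame = base frame: x ahead of the robot, y to its left, z up, the work surface at z = 0. Lengths are in mm, angles in degrees, forces in N, time in s.
With the tool pointing down it reaches from about 350 to 850 mm from the base axis. Payload 8.1 kg.
Tool frame: the origin (TCP) lies at the very end of the fingers, on their centre line; the grasp point (between the pads) lies 19 mm behind it (tcp_to_grasp is the distance from the TCP to the grasp point, in mm); z points along the fingers, x is the direction in which the jaws open and shut, and the axes are right-handed (so a half turn about z gives the same grasp; the last joint's range is limited). The gripper opens to 85 mm and grips with 20 to 120 N. Pads are 22 mm wide; open, the fingers measure 114 mm over their backs; the gripper's body (76 mm by 85 mm) begins 54 mm behind the grasp point. The pads swing forward as they close: fully open they stand 13 mm farther back than shut.
Start: joints at [65.352, 7.471, 85.268, -0, 87.261, -4.893], TCP at [202.784, 564.698, 209.292] pointing down, gripper open.
Joint ranges: [-169.43, 169.43], [-51.17, 129.36], [1.28, 143.12], [-76.62, 256.62], [0, 156.53], [-152.29, 152.29]. Speed limits (degrees/s): [136.94, 136.94, 159.86, 180, 180, 180].

INTERFACE

Orientations are given as [roll, pitch, yaw] about the fixed x, y, z axes, in that order (R = Rz(yaw) Ry(pitch) Rx(roll)).
In Python, from bench import * gives the robot as it stands. The module is installed in compiled form; this text tells all that it offers.
- The arm moves only by the tool apply_moves, never from a script. Its argument "targets" is text: rows parted by semicolons, each of 7 numbers parted by spaces: the turn, a rotation vector about the tool's x, y, z in rad, then the shift along the tool's x, y, z in cm, then the finger opening in cm, from 0 to 8.54. A call has exactly 5 rows; each row is the pose to reach, as a shift and turn from the pose commanded when the call began, along the tool's axes at that moment; what a row does not reach only later rows make up. A row lasts 1/10 s, in which the tool goes at most 50 mm and 8.59 degrees, less where a joint would pass 70% of its speed; a pose out of reach is approached as far as the arm can. A call with a gripper value outside its range is refused whole. The fingers move at their own pace and stop on an object; "force" is the grip in N (left out, the last holds). Time passes only in rows, so rows that repeat a pose let the fingers close, or fill a call up. It gives the time, the measured TCP pose, the force and the opening at its end, in the units of the state.
- sense(): the state, without advancing time (a new reading comes with each control period).
- snapshot(name): name is "side" or "top" or "wrist"; returns the picture (384x512x3 uint8, red, green, blue); there is no depth.
- camera_model(name): a dict with "fx", "fy", "cx", "cy" (pixels), "k1" (the pictures are not rectified: a ray, as slopes to the right and down, at radius r is drawn at 1 + k1 r^2 times it, then the intrinsics apply), "position" and "attitude" of the camera in the world; the wrist camera has in their place "T_tool_cam" (4x4, takes a point from camera to tool coordinates, whose origin is the TCP and whose axes are the tool frame's). Camera axes: x right, y up, looking along -z (the intrinsics and any distortion apply to the point x, -y, -z); pixel columns grow to the right and rows downward; lengths in mm; the calibration is good to about 2 mm. A picture is of the moment at which its call begins: read the wrist's pose just before it. camera_model takes no time and is no camera call.
- hand_in(): hands the job in, once; it reports no verdict.
Trained networks look in the newest picture that a camera, given by its name, has taken for a name from the list of things; names that differ only in an ending like _2 or _b are one class to them, and where a whole thing is asked for, a point or a joint stands for the part that bears it (a point fixed in the world has none). Each returns a list of dicts, best first, with "confidence" (0 to 1); they miss things now and then, are a little off and sometimes report something else, mostly with a low value. They report only what shows in the picture. A call takes as long as a camera call.
- recognise(camera, query): "at" ([row, column] in pixels, amid what is visible of it).
- place_of(camera, query): "at" ([row, column] in pixels: a listed point, or the origin of a listed thing).
The state is a dict: "time": time; "joint_pos": joint angles; "qd": joint speeds; "joint_efforts": joint torques, N m; "tool_pos": TCP position; "tcp_rot": TCP orientation; "ft_force": force on the tool from outside, world axes, zero at the start; "wrist_torque": the same for the moment, N m; "finger_gap": finger opening in mm.
Only numpy, scipy, OpenCV 4.12 (cv2) and the standard library are available. Lean on these libraries where they do the work, as an engineer would, in place of code of your own. Each camera call takes 0.05 s, during which the arm holds its last target. There are 200 camera calls.

## Working session

There is one attempt and no reset: what is moved stays moved. The work goes in short steps, Python scripts to look and compute and a tool call to move; the robot and the scene stay as the last step left them, time stands still between calls to the robot, and variables do not carry over. Pictures are saved under pics/ and viewed, about 8 in all and at most 12, crops included, and the job is handed in when it is done.

Besides the shell and the picture viewer there is one more tool, called after ">>>" as a command line: name --argument value ..., lists and objects as JSON in quotes. apply_moves: Moves the arm, as the interface text tells. Its arguments: {"type":"object","properties":{"targets":{"type":"string"},"force":{"type":"number"}},"required":["targets"]}

```bash
mkdir -p pics; cat > h.py <<'E'
from bench import *
import numpy as np, cv2
from scipy.spatial.transform import Rotation as R
def save(n,f):
    im=snapshot(n); cv2.imwrite('pics/'+f,im[:,:,::-1]); return im
E
python3 - <<'E'
from h import *
s=sense();print(s)
for c in ("side","top","wrist"):
    print(camera_model(c))
ims=[]
for c in ("side","top"):
    save(c,c+'0.png')
    for q in ["case","lid_handle","case_bay","large_bar_1_center","small_bar_1_center","scale_pan","pointer_tip","marker_mid","ribbon_spool"]:
        print(c,q,[([round(float(v),1) for v in d['at']],round(d['confidence'],2)) for d in place_of(c,q)])
E
```

```text
{'time': 0.0, 'joint_pos': array([ 6.53514543e+01,  7.51564506e+00,  8.53293218e+01,  1.36515494e-03,
        8.72637859e+01, -4.89416951e+00]), 'qd': array([ 0.10529372, -0.17096464,  0.14783832, -0.02271839,  0.0573993 ,
        0.0012934 ]), 'joint_efforts': array([ 2.36059517e-03, -5.69399393e+01, -5.00555634e+01,  3.35361494e-05,
        1.44887177e-02,  6.63184665e-05]), 'tool_pos': array([202.52113148, 564.14496432, 208.23849411]), 'tcp_rot': array([-1.79989363e+02,  1.08239864e-01,  7.02455674e+01]), 'ft_force': array([-0.00912792, -0.02568687, -0.96606155]), 'wrist_torque': array([-0.03440898, -0.00608401,  0.01746358]), 'finger_gap': 85.24377571765828}
{'fx': 395.72261711108996, 'fy': 395.72261711108996, 'cx': 257.4319093052748, 'cy': 186.27463040722898, 'k1': -0.0012388256481169842, 'position': array([ 257.74441721, -602.67628759,  700.71579514]), 'attitude': array([ 55.29878333,   1.03377925, -15.36165175])}
{'fx': 355.99143425985085, 'fy': 355.99143425985085, 'cx': 262.03930640416763, 'cy': 196.3642949588708, 'k1': -0.008605277075856777, 'position': array([336.24847503, 
[... 519 characters left out ...]
 0.00000000e+00,  0.00000000e+00,
         1.00000000e+00]])}
side case [([236.5, 305.1], 0.76)]
side lid_handle [([226.7, 295.4], 0.93)]
side case_bay [([252.8, 286.1], 0.82)]
side large_bar_1_center [([182.2, 209.8], 0.47)]
side small_bar_1_center []
side scale_pan [([144.9, 235.6], 0.69)]
side pointer_tip []
side marker_mid [([180.0, 211.0], 0.55)]
side ribbon_spool [([184.0, 293.3], 0.53)]
top case [([163.5, 291.2], 0.66)]
top lid_handle [([169.3, 300.5], 0.68)]
top case_bay []
top large_bar_1_center []
top small_bar_1_center []
top scale_pan [([196.8, 182.4], 0.95)]
top pointer_tip [([280.3, 217.3], 0.45)]
top marker_mid [([240.6, 225.8], 0.45)]
top ribbon_spool [([145.0, 198.4], 0.65)]
```

```bash
python3 -c "
import cv2
cv2.imwrite('pics/both.png',cv2.resize(cv2.vconcat([cv2.imread('pics/side0.png'),cv2.imread('pics/top0.png')]),(400,600)))"
```

```text
(no output)
```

View pics/side0.png

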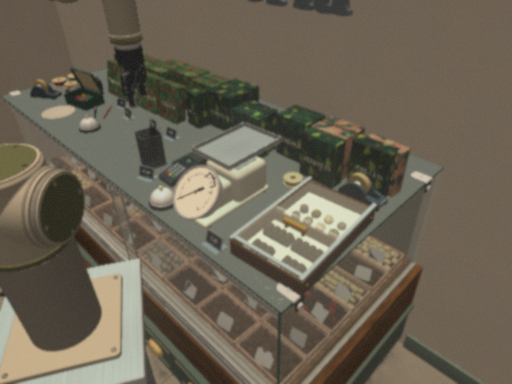

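View pics/top0.png

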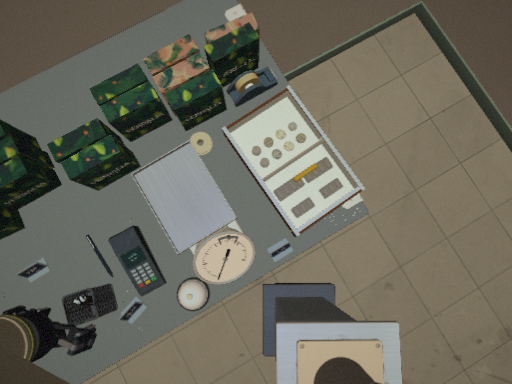

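Side and top views show the case (top view about row 163, col 291), with the handle at (170, 303), the scale pan at (197, 183), the dial at (258, 223) and the spool at (143, 201). I'll zoom in on the case and the dial.

```bash
python3 -c "
import cv2
a=cv2.imread('pics/top0.png')
c=cv2.resize(a[80:240,215:370],None,fx=3,fy=3,interpolation=cv2.INTER_CUBIC)
d=cv2.resize(a[220:290,185:262],(310,282),interpolation=cv2.INTER_CUBIC)
e=cv2.resize(a[135:260,125:245],(310,198*310//310),interpolation=cv2.INTER_CUBIC)
import numpy as np
p=cv2.vconcat([d,e]); 
c=c[:480,:]
cv2.imwrite('pics/crop.png',cv2.hconcat([c,p]))
print(c.shape,p.shape)"
```

```text
(480, 465, 3) (480, 310, 3)
```

View pics/crop.png

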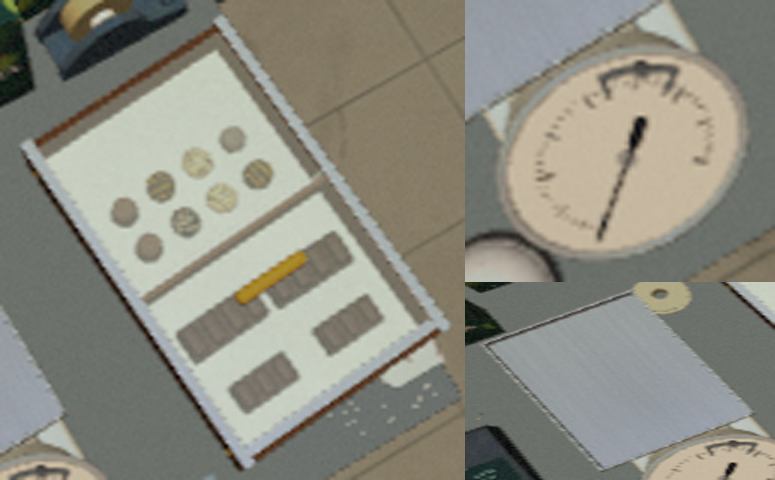

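```bash
cat >> h.py <<'E'
def ray(cam,row,col,tool=None):
    m=camera_model(cam); p=np.array([(col-m['cx'])/m['fx'],(row-m['cy'])/m['fy']]); u=p.copy()
    for _ in range(5): u=p/(1+m['k1']*(u@u))
    d=np.array([u[0],-u[1],-1])
    if cam=='wrist':
        s=tool or sense(); Rt=R.from_euler('xyz',s['tcp_rot'],degrees=True).as_matrix(); T=m['T_tool_cam']
        return s['tool_pos']+Rt@T[:3,3], Rt@T[:3,:3]@d
    return m['position'], R.from_euler('xyz',m['attitude'],degrees=True).as_matrix()@d
def at_z(cam,row,col,z,tool=None):
    o,d=ray(cam,row,col,tool); return (o+d*(z-o[2])/d[2])
E
python3 - <<'E'
from h import *
from scipy.optimize import least_squares
def fit(pts,z,L,W):
    P=np.array([at_z('top',r,c,z)[:2] for c,r in pts]); ce=P.mean(0)
    # order rear-left, rear-right, front-right, front-left
    ax=(P[0]+P[1]-P[2]-P[3]); yaw=np.arctan2(ax[1],ax[0])
    print(np.round(P,1),'c',ce.round(1),'yaw',np.degrees(yaw).round(1),'L',np.linalg.norm(P[0]-P[3]),np.linalg.norm(P[1]-P[2]),'W',np.linalg.norm(P[0]-P[1]),np.linalg.norm(P[3]-P[2]))
    return ce,yaw
ce,y=fit([(224,129.3),(288.3,86),(363.3,189),(296.7,235.7)],57,342,216)
fit([(133.5,174.8),(192.8,140),(236,217),(178.4,252)],166,205,147)
c,s=np.cos(y),np.sin(y)
for n,col,row,z in [('h',300.5,169.3,73),('hcrop',305.3,172.3,81),('La',289,190,34),('Lb',319,170,34),('Sa',303.3,207.3,30),('Sb',331,188,30)]:
    p=at_z('top',row,col,z); d=p[:2]-ce; print(n,p.round(1),'case',np.round([c*d[0]+s*d[1],-s*d[0]+c*d[1]],1))
for n,row,col,z in [('case',236.5,305.1,0),('h',226.7,295.4,73),('bay',252.8,286.1,6),('pan',144.9,235.6,150),('spool',184,293.3,0)]:
    p=at_z('side',row,col,z); d=p[:2]-ce; print('side',n,p.round(1),'case',np.round([c*d[0]+s*d[1],-s*d[0]+c*d[1]],1))
print(at_z('top',163.5,291.2,0),at_z('top',196.8,182.4,150),at_z('top',145,198.4,0))
E
```

```text
[[647.3 293.4]
 [768.1 123.8]
 [489.4 -64.6]
 [370.9 108.4]] c [568.9 115.2] yaw 33.9 L 332.6273881988484 336.416954306553 W 208.259115281561 209.63079790589106
[[503.  484.1]
 [583.8 353.9]
 [408.1 254.3]
 [332.1 378.6]] c [456.7 367.7] yaw 30.6 L 200.84558910513567 202.03041354911494 W 153.28207635927825 145.64680668052156
h [537.1  97.6  73. ] case [-36.2   3.2]
hcrop [527.6  86.8  81. ] case [-50.1  -0.5]
La [490.7 123.8  34. ] case [-60.1  50.8]
Lb [544.2  43.7  34. ] case [-60.4 -45.6]
Sa [445.6  86.7  30. ] case [-118.2   45.2]
Sb [496.7  12.6  30. ] case [-117.3  -44.9]
side case [572.  117.4   0. ] case [3.8 0.1]
side h [529.5  82.   73. ] case [-51.3  -5.5]
side bay [502.8  68.5   6. ] case [-81.   -1.9]
side pan [454.1 387.5 150. ] case [ 56.7 290. ]
side spool [624.4 356.1   0. ] case [180.5 168.9]
[570.08536011 113.48660906   0.        ] [455.55225852 376.82426741 150.        ] [622.0147583  368.44612392   0.        ]
```

```bash
cat >> h.py <<'E'
import json
def plan(wps,step=45):
    """wps: (x,y,z,yaw,open_cm,min_rows); prints calls of 5 rows, stores final commanded pose"""
    c=np.array(json.load(open('cmd.json'))); rows=[]; q=c[:4].copy()
    for *w,g,n in wps:
        w=np.array(w,float); k=max(n,int(np.ceil(np.linalg.norm(w[:3]-q[:3])/step-1e-6)),int(np.ceil(abs(w[3]-q[3])/8-1e-6)),1)
        rows+=[(*(q+(w-q)*i/k),g) for i in range(1,k+1)]; q=w
    while len(rows)%5: rows.append(rows[-1])
    b=c[:4]
    for i in range(0,len(rows),5):
        out=[]
        M=R.from_euler('xyz',[180,0,b[3]],degrees=True)
        for r in rows[i:i+5]:
            t=M.inv().apply(np.array(r[:3])-b[:3])/10
            out.append('0 0 %.3f %.2f %.2f %.2f %.2f'%(-np.radians(r[3]-b[3]),*t,r[4]))
        print('; '.join(out)); b=np.array(rows[i+4][:4])
    json.dump([float(v) for v in rows[-1][:4]],open('cmd.json','w'))
C0=np.array([569.5,115.8]); CY=33.8; PC=np.array([457,371.]); PY=30.6
def case(x,y,c=None): return C0+R.from_euler('z',CY,degrees=True).as_matrix()[:2,:2]@[x,y]
def pan(x,y): return PC+R.from_euler('z',PY,degrees=True).as_matrix()[:2,:2]@[x,y]
E
python3 - <<'E'
from h import *
json.dump([202.784,564.698,209.292,70.245],open('cmd.json','w'))
h=case(-56,0); print(h)
plan([(362,325,240,50,8.5,7),(*h,150,CY,5.0,6)])
E
```

```text
[522.96486972  84.64744553]
0 0 0.050 -2.45 3.30 -0.44 8.50; 0 0 0.101 -4.91 6.60 -0.88 8.50; 0 0 0.151 -7.36 9.89 -1.32 8.50; 0 0 0.202 -9.82 13.19 -1.75 8.50; 0 0 0.252 -12.27 16.49 -2.19 8.50
0 0 0.050 -1.55 3.81 -0.44 8.50; 0 0 0.101 -3.11 7.61 -0.88 8.50; 0 0 0.141 -4.65 11.44 0.41 5.00; 0 0 0.182 -6.20 15.28 1.69 5.00; 0 0 0.222 -7.74 19.11 2.98 5.00
0 0 0.040 -0.66 4.08 1.29 5.00; 0 0 0.081 -1.33 8.16 2.57 5.00; 0 0 0.121 -1.99 12.24 3.86 5.00; 0 0 0.162 -2.66 16.32 5.14 5.00; 0 0 0.162 -2.66 16.32 5.14 5.00
```

>>> apply_moves --targets "0 0 0.050 -2.45 3.30 -0.44 8.50; 0 0 0.101 -4.91 6.60 -0.88 8.50; 0 0 0.151 -7.36 9.89 -1.32 8.50; 0 0 0.202 -9.82 13.19 -1.75 8.50; 0 0 0.252 -12.27 16.49 -2.19 8.50"

```text
time: 1.5
tool_pos: [317.1, 392.1, 231.5]
tcp_rot: [180.0, -0.0, 55.7]
ft_force: [1.5, -0.2, 0.2]
finger_gap: 85.0
```

>>> apply_moves --targets "0 0 0.050 -1.55 3.81 -0.44 8.50; 0 0 0.101 -3.11 7.61 -0.88 8.50; 0 0 0.141 -4.65 11.44 0.41 5.00; 0 0 0.182 -6.20 15.28 1.69 5.00; 0 0 0.222 -7.74 19.11 2.98 5.00"

```text
time: 2.0
tool_pos: [432.0, 220.6, 201.4]
tcp_rot: [180.0, -0.1, 43.0]
ft_force: [1.0, 1.0, -0.2]
finger_gap: 49.8
```

>>> apply_moves --targets "0 0 0.040 -0.66 4.08 1.29 5.00; 0 0 0.081 -1.33 8.16 2.57 5.00; 0 0 0.121 -1.99 12.24 3.86 5.00; 0 0 0.162 -2.66 16.32 5.14 5.00; 0 0 0.162 -2.66 16.32 5.14 5.00"

```text
time: 2.5
tool_pos: [523.9, 80.4, 147.8]
tcp_rot: [180.0, 0.2, 33.5]
ft_force: [-1.5, -0.4, 0.3]
finger_gap: 49.7
```

```bash
python3 - <<'E'
from h import *
s=sense(); save('wrist','w1.png')
print(s['time'],s['tool_pos'],s['tcp_rot'],s['ft_force'],s['finger_gap'])
def tocase(p):
    a=np.radians(CY); d=p[:2]-C0; return np.round([np.cos(a)*d[0]+np.sin(a)*d[1],-np.sin(a)*d[0]+np.cos(a)*d[1]],1)
for q,z in [("case",0),("lid_handle",73),("case_bay",6),("large_bar_1_center",20),("small_bar_1_center",18)]:
    for d in place_of('wrist',q):
        p=at_z('wrist',*d['at'],z,s); print(q,np.round(d['at'],1),round(d['confidence'],2),p.round(1),'case',tocase(p))
E
```

```text
2.5 [523.86029571  80.44663457 147.83658405] [1.79991322e+02 1.62711430e-01 3.34748948e+01] [-1.46557846 -0.42980301  0.29891448] 49.66696319728989
case [168.5 309.5] 0.75 [569.7 116.8   0. ] case [0.7 0.7]
lid_handle [190.9 265.2] 0.74 [529.1  88.5  73. ] case [-48.7  -0.2]
```

View pics/w1.png

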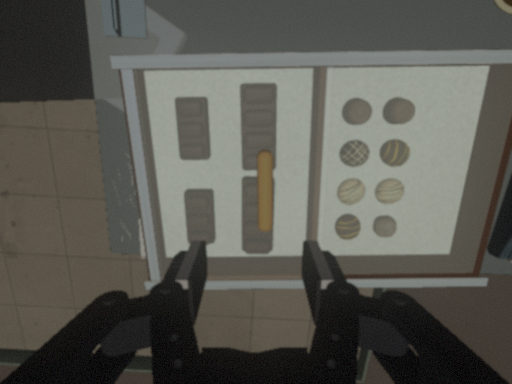

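Wrist view: handle at about (190, 265), large bars at (125, 258) and (215, 257), small bars at (128, 193) and (215, 200), rails at rows 60 and 285. I'll measure the handle by colour from a settled picture, and the rails as well.

```bash
python3 - <<'E'
from h import *
s=sense(); im=save('wrist','w2.png')
print(s['time'],s['tool_pos'],s['tcp_rot'])
hsv=cv2.cvtColor(im,cv2.COLOR_RGB2HSV)
m=((hsv[...,0]>10)&(hsv[...,0]<25)&(hsv[...,1]>150)&(hsv[...,2]>90)).astype(np.uint8)
m[:, :240]=0; m[:,300:]=0; m[:130]=0; m[245:]=0
ys,xs=np.nonzero(m); print(len(ys),xs.min(),xs.max(),ys.min(),ys.max())
rect=cv2.minAreaRect(np.stack([xs,ys],1).astype(np.float32)); print(rect)
b=cv2.boxPoints(rect); P=np.array([at_z('wrist',v,u,81,s)[:2] for u,v in b]); print(P.round(1),P.mean(0))
e=[np.linalg.norm(P[1]-P[0]),np.linalg.norm(P[2]-P[1])]; print(e)
d=P[1]-P[0] if e[0]>e[1] else P[2]-P[1]; print('case yaw by handle',(np.degrees(np.arctan2(d[1],d[0]))-90)%180)
# rails: brightness edges at outer top side per column
g=im.astype(float).mean(2)
for c in (200,300,400,470): print(c,g[50:72,c].astype(int), g[275:295,c].astype(int))
E
```

```text
2.8 [523.02799089  85.81007785 150.63486387] [ 1.79986450e+02 -5.23411773e-02  3.39050381e+01]Traceback (most recent call last):
  File "<stdin>", line 7, in <module>
    return umr_minimum(a, axis, None, out, keepdims, initial, where)
ValueError: zero-size array to reduction operation minimum which has no identity
```

```bash
python3 - <<'E'
from h import *
im=cv2.imread('pics/w2.png')[:,:,::-1].copy()
s=dict(tool_pos=np.array([523.03,85.81,150.63]),tcp_rot=np.array([179.99,-.05,33.905]))
print(im[190,255:276])
m=((im[...,0].astype(int)-im[...,2])>50).astype(np.uint8)
m[:, :240]=0; m[:,300:]=0; m[:130]=0; m[245:]=0
ys,xs=np.nonzero(m); print(len(ys))
rect=cv2.minAreaRect(np.stack([xs,ys],1).astype(np.float32)); print(rect)
b=cv2.boxPoints(rect); P=np.array([at_z('wrist',v,u,81,s)[:2] for u,v in b]); print(P.round(1),P.mean(0))
e=[np.linalg.norm(P[1]-P[0]),np.linalg.norm(P[2]-P[1])]; print(e)
d=P[1]-P[0] if e[0]>e[1] else P[2]-P[1]; print('case yaw by handle',(np.degrees(np.arctan2(d[1],d[0]))-90)%180)
g=im.astype(float).mean(2)
T=[];B=[]
for c in (180,220,300,400,470):
    d1=np.diff(g[45:72,c]); d2=np.diff(g[272:300,c]); r1=45+d1.argmax()+1; r2=272+d2.argmin()+1
    p=at_z('wrist',r1-.5,c,57,s); q=at_z('wrist',r2-.5,c,57,s); T.append(p);B.append(q); print(c,r1,r2)
for L in (T,B):
    L=np.array(L); f=np.polyfit(L[:,0],L[:,1],1); print('yaw',np.degrees(np.arctan(f[0])), f)
E
```

```text
[[108  89  62]
 [117  95  59]
 [121  98  63]
 [123 103  67]
 [124 106  70]
 [122 104  64]
 [121 105  67]
 [124 106  69]
 [123 105  67]
 [120 103  67]
 [118  98  63]
 [116  94  60]
 [116  92  61]
 [107  89  60]
 [ 96  84  66]
 [ 98  95  82]
 [120 122 114]
 [144 148 139]
 [151 156 146]
 [152 157 148]
 [153 159 148]]
890
((261.5, 195.5), (75.0, 11.0), 90.0)
[[505.9 113.7]
 [513.1 118.5]
 [550.1  65.1]
 [542.3  59.8]] [527.86728843  89.29416936]
[np.float64(8.641627175747098), np.float64(64.99836104492066)]
case yaw by handle 34.67439650485781
180 61 284
220 60 292
300 60 290
400 59 292
470 59 289
yaw 34.28873301291142 [   0.68186564 -142.49006322]
yaw 33.036572757775176 [   0.65031548 -380.06006717]
```

```bash
sed -i 's/^C0=.*CY=33.8;/C0=np.array([573.5,119.0]); CY=34.2;/' h.py; python3 - <<'E'
from h import *
plan([(528,88,100,34.2,5.0,2),(528,88,63,34.2,5.0,2),(528,88,63,34.2,0.8,6)])
E
```

```text
0 0 -0.003 0.30 0.00 2.50 5.00; 0 0 -0.007 0.60 0.00 5.00 5.00; 0 0 -0.007 0.60 0.00 6.85 5.00; 0 0 -0.007 0.60 0.00 8.70 5.00; 0 0 -0.007 0.60 0.00 8.70 0.80
0 0 -0.000 0.00 0.00 0.00 0.80; 0 0 -0.000 0.00 0.00 0.00 0.80; 0 0 -0.000 0.00 0.00 0.00 0.80; 0 0 -0.000 0.00 0.00 0.00 0.80; 0 0 -0.000 0.00 0.00 0.00 0.80
```

>>> apply_moves --targets "0 0 -0.003 0.30 0.00 2.50 5.00; 0 0 -0.007 0.60 0.00 5.00 5.00; 0 0 -0.007 0.60 0.00 6.85 5.00; 0 0 -0.007 0.60 0.00 8.70 5.00; 0 0 -0.007 0.60 0.00 8.70 0.80" --force 20

```text
time: 3.35
tool_pos: [525.6, 88.7, 60.5]
tcp_rot: [-179.9, 0.2, 34.3]
ft_force: [-1.5, 0.9, 0.0]
finger_gap: 36.7
```

>>> apply_moves --targets "0 0 0 0 0 0 0.80; 0 0 0 0 0 0 0.80; 0 0 0 0 0 0 0.80; 0 0 0 0 0 0 0.80; 0 0 0 0 0 0 0.80"

```text
time: 3.85
tool_pos: [528.5, 88.0, 63.6]
tcp_rot: [180.0, -0.0, 34.2]
ft_force: [-0.1, -0.0, 0.2]
finger_gap: 8.2
```

```bash
python3 - <<'E'
from h import *
s=sense(); print(s['time'],s['tool_pos'],s['tcp_rot'],s['ft_force'],s['finger_gap'])
d=np.array([np.cos(np.radians(34.2)),np.sin(np.radians(34.2))])
h=np.array([528,88])+178*d
plan([(*h,63,34.2,.8,9)])
E
```

```text
3.85 [528.52021492  88.0290068   63.6077902 ] [ 1.79970516e+02 -4.69709043e-02  3.42024299e+01] [-0.14094655 -0.01317275  0.24731486] 8.240882260970666
0 0 -0.000 1.98 0.00 0.00 0.80; 0 0 -0.000 3.96 0.00 0.00 0.80; 0 0 -0.000 5.93 0.00 0.00 0.80; 0 0 -0.000 7.91 0.00 0.00 0.80; 0 0 -0.000 9.89 -0.00 -0.00 0.80
0 0 -0.000 1.98 0.00 0.00 0.80; 0 0 -0.000 3.96 0.00 0.00 0.80; 0 0 -0.000 5.93 0.00 0.00 0.80; 0 0 -0.000 7.91 0.00 0.00 0.80; 0 0 -0.000 7.91 0.00 0.00 0.80
```

The fingers closed to 8.2 mm, less than the 13 mm handle, so the grip may have missed. I'll look before moving.

```bash
python3 - <<'E'
from h import *
a=save('wrist','w3.png'); b=save('side','s3.png'); cv2.imwrite('pics/c3.png',np.hstack([a[:,100:450],cv2.resize(b[150:280,200:400],(400,384))])[:,:,::-1])
E
```

```text
(no output)
```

View pics/c3.png

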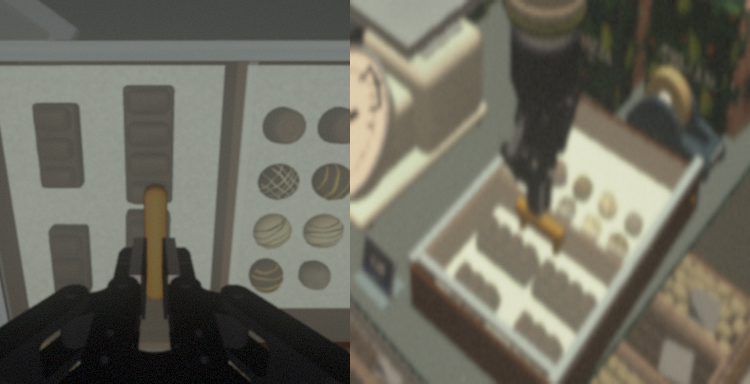

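The handle lies between the fingers. I'll pull and then check.

>>> apply_moves --targets "0 0 0 1.98 0.00 0.00 0.80; 0 0 0 3.96 0.00 0.00 0.80; 0 0 0 5.93 0.00 0.00 0.80; 0 0 0 7.91 0.00 0.00 0.80; 0 0 0 9.89 0 0 0.80"

```text
time: 4.45
tool_pos: [610.5, 144.0, 62.9]
tcp_rot: [-180.0, 0.0, 34.2]
ft_force: [-0.4, 0.8, -0.2]
finger_gap: 7.6
```

```bash
python3 - <<'E'
from h import *
s=sense(); print(s['time'],s['tool_pos'],s['ft_force'],s['finger_gap'])
b=save('top','t4.png')
for d in place_of('top','lid_handle'): print(d, at_z('top',*d['at'],73))
E
```

```text
4.45 [610.51591001 144.04333065  62.88939111] [-0.43176042  0.76760783 -0.17639713] 7.624737127173042
```

```bash
python3 - <<'E'
from h import *
a=save('wrist','w4.png'); b=save('side','s4.png'); cv2.imwrite('pics/c4.png',np.hstack([a[:,50:450],cv2.resize(b[150:280,200:400],(400,384))])[:,:,::-1])
for c in('wrist','side'):
  for d in place_of(c,'lid_handle'): print(c,d, at_z(c,*d['at'],73))
E
```

```text
wrist {'at': [244.5, 82.1], 'confidence': 0.64} [528.36605462  87.73342288  73.        ]
side {'at': [226.4, 293.5], 'confidence': 0.82} [525.46985701  84.40803205  73.        ]
```

View pics/c4.png

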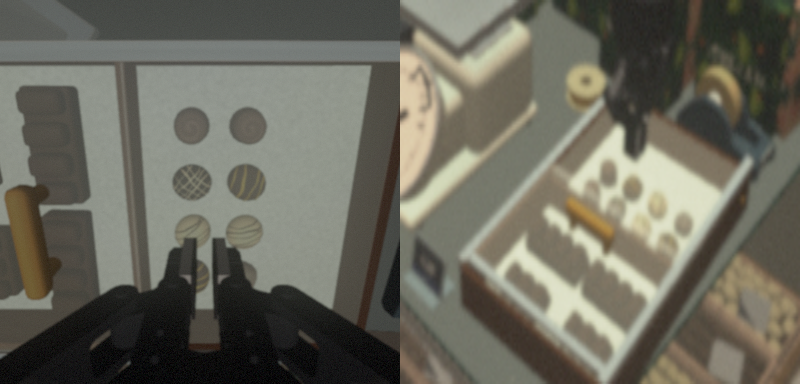

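The grip missed: the lid is still shut with the handle near (528, 88), so the fingers closed above it. I'll triangulate the height from the wrist views.

```bash
python3 - <<'E'
from h import *
s2=dict(tool_pos=np.array([523.03,85.81,150.63]),tcp_rot=np.array([179.99,-.05,33.905]))
s3=dict(tool_pos=np.array([528.52,88.03,63.6]),tcp_rot=np.array([179.97,-.05,34.2]))
s4=sense(); print(s4['time'],s4['tool_pos'])
im=save('wrist','w5.png'); 
ends={}
for n,f,x0,x1,s in [('w2','w2',240,300,s2),('w3','w3',240,275,s3),('w5','w5',40,110,s4)]:
    im=cv2.imread(f'pics/{f}.png').astype(int); m=(im[...,2]-im[...,0]>40)
    m[:,:x0]=0;m[:,x1:]=0;m[:130]=0;m[310:]=0
    mm=cv2.connectedComponentsWithStats(m.astype(np.uint8)); k=1+mm[2][1:,4].argmax(); ys,xs=np.nonzero(mm[1]==k)
    t=ys<ys.min()+6; b=ys>ys.max()-6
    print(n,len(ys),'top end',ys.min(),xs[t].mean(),'bot',ys.max(),xs[b].mean(),'cent',ys.mean(),xs.mean())
    ends[n]=((ys.min(),xs[t].mean(),s),(ys.max(),xs[b].mean(),s))
def tri(L):
    A=np.zeros((3,3));B=np.zeros(3)
    for r,c,s in L:
        o,d=ray('wrist',r,c,s); d=d/np.linalg.norm(d); M=np.eye(3)-np.outer(d,d); A+=M;B+=M@o
    return np.linalg.solve(A,B)
a=tri([ends['w2'][0],ends['w5'][0]]); b=tri([ends['w2'][1],ends['w5'][1]]); print(a,b,np.linalg.norm(a-b))
E
```

```text
4.75 [609.07293747 143.16823394  62.62538139]
w2 1047 top end 157 261.46268656716416 bot 234 261.3225806451613 cent 195.30659025787966 261.44985673352437
w3 1936 top end 188 254.91764705882352 bot 298 254.4431818181818 cent 239.73347107438016 254.52479338842974
w5 2344 top end 190 69.90526315789474 bot 299 89.8735632183908 cent 244.04735494880546 79.99744027303754
[510.0064291  115.70659971  75.1241965 ] [547.78691638  60.06685344  77.1587811 ] 67.2851106727712
```

```bash
python3 - <<'E'
from h import *
d=np.array([np.cos(np.radians(34.2)),np.sin(np.radians(34.2))])
q=np.array([528,88])+98.9*d
json.dump([*map(float,q),63,34.2],open('cmd.json','w'))
plan([(*q,115,34.2,5,2),(529,88,115,34.2,5.0,3),(529,88,80,34.2,5,2),(529,88,56,34.2,5.0,2),(529,88,56,34.2,0.0,6)])
E
```

```text
0 0 -0.000 -0.00 0.00 -2.60 5.00; 0 0 -0.000 -0.00 0.00 -5.20 5.00; 0 0 -0.000 -3.27 0.02 -5.20 5.00; 0 0 -0.000 -6.54 0.04 -5.20 5.00; 0 0 -0.000 -9.81 0.06 -5.20 5.00
0 0 -0.000 0.00 -0.00 1.75 5.00; 0 0 -0.000 0.00 -0.00 3.50 5.00; 0 0 -0.000 0.00 -0.00 4.70 5.00; 0 0 -0.000 0.00 -0.00 5.90 5.00; 0 0 -0.000 0.00 -0.00 5.90 0.00
0 0 -0.000 0.00 0.00 0.00 0.00; 0 0 -0.000 0.00 0.00 0.00 0.00; 0 0 -0.000 0.00 0.00 0.00 0.00; 0 0 -0.000 0.00 0.00 0.00 0.00; 0 0 -0.000 0.00 0.00 0.00 0.00
```

>>> apply_moves --targets "0 0 0 0 0 -2.60 5.00; 0 0 0 0 0 -5.20 5.00; 0 0 0 -3.27 0.02 -5.20 5.00; 0 0 0 -6.54 0.04 -5.20 5.00; 0 0 0 -9.81 0.06 -5.20 5.00"

```text
time: 5.3
tool_pos: [527.8, 87.1, 115.2]
tcp_rot: [180.0, -0.0, 34.2]
ft_force: [-0.0, -0.8, 0.8]
finger_gap: 50.0
```

>>> apply_moves --targets "0 0 0 0 0 1.75 5.00; 0 0 0 0 0 3.50 5.00; 0 0 0 0 0 4.70 5.00; 0 0 0 0 0 5.90 5.00; 0 0 0 0 0 5.90 0.00"

```text
time: 5.8
tool_pos: [527.6, 87.9, 54.0]
tcp_rot: [-179.9, 0.2, 34.2]
ft_force: [0.2, 0.1, 0.2]
finger_gap: 36.5
```

>>> apply_moves --targets "0 0 0 0 0 0 0; 0 0 0 0 0 0 0; 0 0 0 0 0 0 0; 0 0 0 0 0 0 0; 0 0 0 0 0 0 0"

```text
time: 6.3
tool_pos: [529.7, 88.1, 56.6]
tcp_rot: [180.0, -0.1, 34.2]
ft_force: [0.1, 1.3, 1.1]
finger_gap: 12.1
```

The gap is 12.1 mm, so the handle is held (the real fingertips sit about 18–20 mm above the nominal TCP). Now I'll slide the lid open.

>>> apply_moves --targets "0 0 0 1.5 0.00 0.00 0; 0 0 0 3.4 0.00 0.00 0; 0 0 0 5.4 0.00 0.00 0; 0 0 0 7.4 0.00 0.00 0; 0 0 0 9.4 0 0 0"

```text
time: 6.8
tool_pos: [607.7, 141.3, 56.6]
tcp_rot: [180.0, -0.0, 34.2]
ft_force: [-1.3, -1.1, 5.7]
finger_gap: 11.6
```

>>> apply_moves --targets "0 0 0 2 0.00 0.00 0; 0 0 0 4 0.00 0.00 0; 0 0 0 6 0.00 0.00 0; 0 0 0 7.6 0.00 0.00 0; 0 0 0 8.2 0 0 0"

```text
time: 7.3
tool_pos: [670.7, 184.3, 56.1]
tcp_rot: [-179.9, 0.7, 34.2]
ft_force: [-40.3, -22.9, 30.9]
finger_gap: 12.2
```

```bash
python3 - <<'E'
from h import *
s=sense(); print(s['time'],s['tool_pos'],s['ft_force'],s['finger_gap'])
save('side','s6.png')
for d in place_of('side','lid_handle'): print(d, at_z('side',*d['at'],73))
E
```

```text
7.3 [670.72162144 184.31863243  56.0527519 ] [-40.26611643 -22.89699601  30.90776347] 12.172662577326914
{'at': [194.3, 328.4], 'confidence': 0.72} [659.92701969 182.53868724  73.        ]
{'at': [144.0, 235.2], 'confidence': 0.35} [481.6653279  532.32193954  73.        ]
```

>>> apply_moves --targets "0 0 0 -0.5 0 0 0; 0 0 0 -0.5 0 0 0; 0 0 0 -0.5 0 0 4.5; 0 0 0 -0.5 0 0 4.5; 0 0 0 -0.5 0 0 4.5"

```text
time: 7.9
tool_pos: [670.7, 184.2, 55.8]
tcp_rot: [180.0, -0.0, 34.2]
ft_force: [-0.6, 0.0, -0.8]
finger_gap: 45.0
```

```bash
sed -i 's/^C0=np.array(\[573.5,119.0\])/C0=np.array([571.4,116.8])/' h.py; python3 - <<'E'
from h import *
s=sense(); print(s['tool_pos'],s['ft_force'],s['finger_gap'])
d=np.array([np.cos(np.radians(34.2)),np.sin(np.radians(34.2))])
q=np.array([529,88])+171*d
json.dump([*map(float,q),56,34.2],open('cmd.json','w'))
t=case(-60,-35)
plan([(*q,110,34.2,4.5,2),(*t,150,34.2,4.5,4),(*t,150,34.2,4.5,3)])
E
```

```text
[670.66316118 184.19803314  55.76204234] [-0.55613344  0.04169148 -0.79700421] 44.966495254378515
0 0 -0.000 -0.00 0.00 -2.70 4.50; 0 0 -0.000 -0.00 0.00 -5.40 4.50; 0 0 -0.000 -3.59 0.70 -6.20 4.50; 0 0 -0.000 -7.19 1.40 -7.00 4.50; 0 0 -0.000 -10.78 2.10 -7.80 4.50
0 0 -0.000 -3.59 0.70 -0.80 4.50; 0 0 -0.000 -7.19 1.40 -1.60 4.50; 0 0 -0.000 -7.19 1.40 -1.60 4.50; 0 0 -0.000 -7.19 1.40 -1.60 4.50; 0 0 -0.000 -7.19 1.40 -1.60 4.50
```

>>> apply_moves --targets "0 0 0 0 0.00 -2.70 4.50; 0 0 0 0 0.00 -5.40 4.50; 0 0 0 -3.59 0.70 -6.20 4.50; 0 0 0 -7.19 1.40 -7.00 4.50; 0 0 0 -10.78 2.10 -7.80 4.50"

```text
time: 8.4
tool_pos: [592.5, 105.6, 134.2]
tcp_rot: [180.0, -0.0, 34.2]
ft_force: [0.8, -0.7, 0.1]
finger_gap: 44.9
```

>>> apply_moves --targets "0 0 0 -3.59 0.70 -0.80 4.50; 0 0 0 -7.19 1.40 -1.60 4.50; 0 0 0 -7.19 1.40 -1.60 4.50; 0 0 0 -7.19 1.40 -1.60 4.50; 0 0 0 -7.19 1.40 -1.60 4.50"

```text
time: 8.9
tool_pos: [542.2, 54.6, 150.0]
tcp_rot: [180.0, -0.0, 34.2]
ft_force: [-0.7, 0.5, -0.3]
finger_gap: 45.0
```

```bash
cat >> h.py <<'E'
def tocase(p):
    a=np.radians(CY); d=p[:2]-C0; return np.round([np.cos(a)*d[0]+np.sin(a)*d[1],-np.sin(a)*d[0]+np.cos(a)*d[1]],1)
def bars(f,zmid=17):
    s=sense(); im=save('wrist',f); g=im.astype(int).mean(2)
    m=cv2.morphologyEx((g<115).astype(np.uint8),cv2.MORPH_OPEN,np.ones((5,5)))
    n,l,st,_=cv2.connectedComponentsWithStats(m)
    for k in range(1,n):
        if not 1200<st[k,4]<8000: continue
        ys,xs=np.nonzero(l==k); r=cv2.minAreaRect(np.stack([xs,ys],1).astype(np.float32))
        P=np.array([at_z('wrist',v,u,zmid,s)[:2] for u,v in cv2.boxPoints(r)]); c=P.mean(0)
        e=[P[1]-P[0],P[2]-P[1]]; L=max(e,key=np.linalg.norm); W=min(e,key=np.linalg.norm)
        print(f,'px',np.round(r[0]),'world',c.round(1),'case',tocase(c),'LxW',np.linalg.norm(L).round(1),np.linalg.norm(W).round(1),'yaw of jaws',round((np.degrees(np.arctan2(L[1],L[0]))-90)%180,1))
    for q in ("large_bar_1_center","small_bar_1_center"):
        for d in place_of('wrist',q):
            p=at_z('wrist',*d['at'],19,s); print(q,np.round(d['at'],1),round(d['confidence'],2),p.round(1),'case',tocase(p))
    return im
E
python3 - <<'E'
from h import *
print(sense()['time'],sense()['tool_pos'])
im=bars('w7.png')
E
```

```text
8.9 [542.1968886   54.63447274 150.01992798]
w7.png px [334.   3.] world [512.5 221.8] case [ 10.3 119.9] LxW 303.2 4.7 yaw of jaws 124.3
w7.png px [258.  92.] world [499.8 123.4] case [-55.5  45.7] LxW 80.8 32.2 yaw of jaws 35.5
w7.png px [190.  92.] world [447.4  87.8] case [-118.9   45.7] LxW 58.7 29.9 yaw of jaws 34.0
w7.png px [256. 185.] world [550.1  47.3] case [-56.7 -45.5] LxW 84.1 32.6 yaw of jaws 35.3
w7.png px [196. 187.] world [499.2  11.1] case [-119.1  -46.8] LxW 60.6 30.0 yaw of jaws 31.6
large_bar_1_center [ 93.1 258.5] 0.82 [500.  123.9  19. ] case [-55.1  46. ]
small_bar_1_center [ 93.4 192.9] 0.88 [449.7  89.5  19. ] case [-116.    45.8]
small_bar_1_center [186.7 258.4] 0.7 [551.4  48.9  19. ] case [-54.7 -45. ]
```

View pics/w7.png

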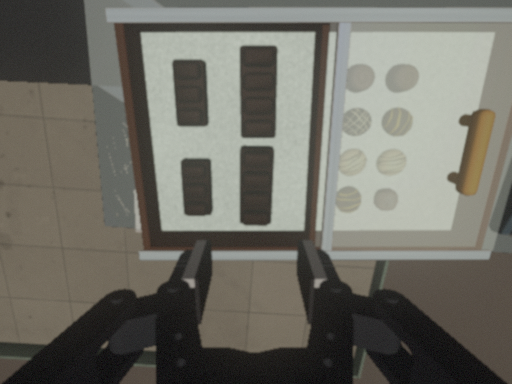

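Lid is open (handle at (150, 478)). Large bars at (92, 258) and (185, 256), small bars at (92, 190) and (187, 196). Next I'll pick the near large bar, descending while watching the force.

```bash
python3 - <<'E'
from h import *
plan([(550.3,47.8,100,35,4.8,2),(550.3,47.8,10,35,4.8,3)])
plan([(550.3,47.8,-3,35,4.8,3),(550.3,47.8,-3,35,4.8,2)])
E
```

```text
0 0 -0.007 0.19 0.51 2.50 4.80; 0 0 -0.014 0.38 1.02 5.00 4.80; 0 0 -0.014 0.38 1.02 8.00 4.80; 0 0 -0.014 0.38 1.02 11.00 4.80; 0 0 -0.014 0.38 1.02 14.00 4.80
0 0 -0.000 0.00 -0.00 0.43 4.80; 0 0 -0.000 0.00 -0.00 0.87 4.80; 0 0 -0.000 0.00 -0.00 1.30 4.80; 0 0 -0.000 0.00 -0.00 1.30 4.80; 0 0 -0.000 0.00 -0.00 1.30 4.80
```

>>> apply_moves --targets "0 0 -0.007 0.19 0.51 2.50 4.80; 0 0 -0.014 0.38 1.02 5.00 4.80; 0 0 -0.014 0.38 1.02 8.00 4.80; 0 0 -0.014 0.38 1.02 11.00 4.80; 0 0 -0.014 0.38 1.02 14.00 4.80"

```text
time: 9.55
tool_pos: [550.7, 48.4, 8.5]
tcp_rot: [-180.0, 0.0, 35.1]
ft_force: [-0.1, 0.7, -0.5]
finger_gap: 48.1
```

```bash
python3 - <<'E'
from h import *
s=sense();print(s['tool_pos'],s['ft_force'])
im=save('wrist','w8.png')
E
```

```text
[550.67589627  48.39053559   8.45518443] [-0.07527079  0.66660518 -0.5308266 ]
```

View pics/w8.png

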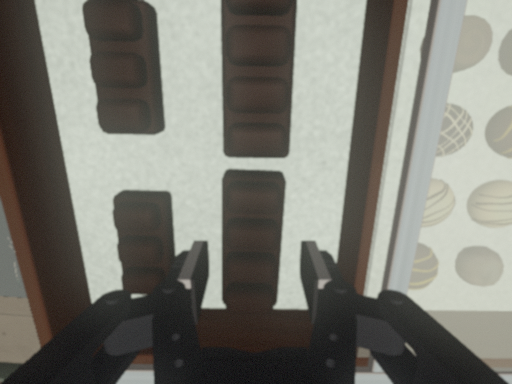

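The fingers straddle the near large bar (row 240, col 253) with no contact. I'll lower further.

>>> apply_moves --targets "0 0 0 0 0 0.4 4.80; 0 0 0 0 0 0.8 4.80; 0 0 0 0 0 1.20 4.80; 0 0 0 0 0 1.2 4.80; 0 0 0 0 0 1.20 4.80"

```text
time: 10.1
tool_pos: [551.3, 47.9, -1.0]
tcp_rot: [179.9, -0.1, 35.0]
ft_force: [-0.3, 0.3, 0.3]
finger_gap: 48.1
```

>>> apply_moves --targets "0 0 0 0 0 0 2.5; 0 0 0 0 0 0 2.5; 0 0 0 0 0 0 2.5; 0 0 0 0 0 0 2.5; 0 0 0 0 0 0 2.5"

```text
time: 10.6
tool_pos: [551.2, 47.9, -1.1]
tcp_rot: [180.0, -0.1, 35.0]
ft_force: [-0.8, 0.5, 5.9]
finger_gap: 33.3
```

```bash
python3 - <<'E'
from h import *
json.dump([550.3,47.8,-2,35],open('cmd.json','w'))
t=pan(59,1); print(t)
plan([(550.3,47.8,110,35,2.5,4),(550.3,90,200,35,2.5,3),(*t,200,30.6,2.5,10),(*t,200,30.6,2.5,3)],40)
plan([(*t,156,30.6,2.5,3),(*t,144,30.6,2.5,2)])
E
```

```text
[507.27473818 401.89418556]
0 0 -0.000 0.00 0.00 -2.80 2.50; 0 0 -0.000 0.00 0.00 -5.60 2.50; 0 0 -0.000 0.00 0.00 -8.40 2.50; 0 0 -0.000 0.00 0.00 -11.20 2.50; 0 0 -0.000 0.81 -1.15 -14.20 2.50
0 0 -0.000 0.81 -1.15 -3.00 2.50; 0 0 -0.000 1.61 -2.30 -6.00 2.50; 0 0 0.008 3.05 -5.11 -6.00 2.50; 0 0 0.015 4.49 -7.91 -6.00 2.50; 0 0 0.023 5.92 -10.71 -6.00 2.50
0 0 0.008 1.37 -2.83 -0.00 2.50; 0 0 0.015 2.74 -5.67 -0.00 2.50; 0 0 0.023 4.11 -8.50 -0.00 2.50; 0 0 0.031 5.49 -11.34 -0.00 2.50; 0 0 0.038 6.86 -14.17 -0.00 2.50
0 0 0.008 1.26 -2.88 -0.00 2.50; 0 0 0.015 2.52 -5.77 -0.00 2.50; 0 0 0.015 2.52 -5.77 -0.00 2.50; 0 0 0.015 2.52 -5.77 -0.00 2.50; 0 0 0.015 2.52 -5.77 -0.00 2.50
0 0 -0.000 -0.00 -0.00 1.47 2.50; 0 0 -0.000 -0.00 -0.00 2.93 2.50; 0 0 -0.000 -0.00 -0.00 4.40 2.50; 0 0 -0.000 -0.00 -0.00 5.00 2.50; 0 0 -0.000 -0.00 -0.00 5.60 2.50
```

>>> apply_moves --targets "0 0 0 0 0.00 -2.80 2.50; 0 0 0 0 0.00 -5.60 2.50; 0 0 0 0 0.00 -8.40 2.50; 0 0 0 0 0.00 -11.20 2.50; 0 0 0 0.81 -1.15 -14.20 2.50"

```text
time: 11.1
tool_pos: [549.9, 60.8, 140.5]
tcp_rot: [-180.0, 0.1, 34.9]
ft_force: [0.5, 0.8, -1.4]
finger_gap: 33.5
```

>>> apply_moves --targets "0 0 0 0.81 -1.15 -3.00 2.50; 0 0 0 1.61 -2.30 -6.00 2.50; 0 0 0.008 3.05 -5.11 -6.00 2.50; 0 0 0.015 4.49 -7.91 -6.00 2.50; 0 0 0.023 5.92 -10.71 -6.00 2.50"

```text
time: 11.6
tool_pos: [537.3, 184.6, 200.1]
tcp_rot: [180.0, -0.0, 33.6]
ft_force: [0.1, -0.8, -1.4]
finger_gap: 33.5
```

>>> apply_moves --targets "0 0 0.008 1.37 -2.83 0 2.50; 0 0 0.015 2.74 -5.67 0 2.50; 0 0 0.023 4.11 -8.50 0 2.50; 0 0 0.031 5.49 -11.34 0 2.50; 0 0 0.038 6.86 -14.17 0 2.50"

```text
time: 12.1
tool_pos: [515.5, 340.7, 199.5]
tcp_rot: [180.0, 0.0, 31.5]
ft_force: [-0.4, 0.5, -1.2]
finger_gap: 33.9
```

>>> apply_moves --targets "0 0 0.008 1.26 -2.88 0 2.50; 0 0 0.015 2.52 -5.77 0 2.50; 0 0 0.015 2.52 -5.77 0 2.50; 0 0 0.015 2.52 -5.77 0 2.50; 0 0 0.015 2.52 -5.77 0 2.50"

```text
time: 12.6
tool_pos: [507.4, 401.0, 199.6]
tcp_rot: [180.0, 0.0, 30.6]
ft_force: [1.0, -0.4, -1.0]
finger_gap: 33.4
```

```bash
python3 - <<'E'
from h import *
s=sense(); print(s['time'],s['tool_pos'],s['ft_force'],s['finger_gap'])
a=save('wrist','w9.png'); b=save('top','t9.png')
for d in place_of('wrist','scale_pan'): print('w',d,at_z('wrist',*d['at'],150,s))
for d in place_of('top','scale_pan'): print('t',d,at_z('top',*d['at'],150))
cv2.imwrite('pics/c9.png',np.hstack([a,cv2.resize(b[120:290,120:290],(288,384))])[:,:,::-1])
E
```

```text
12.6 [507.44055088 401.01987369 199.59447525] [ 0.96770492 -0.43960737 -1.01085035] 33.41191409026461
w {'at': [201.0, 174.1], 'confidence': 0.58} [453.38218189 373.68749438 150.        ]
t {'at': [194.1, 183.9], 'confidence': 0.7} [461.74126626 373.61865195 150.        ]
```

View pics/c9.png

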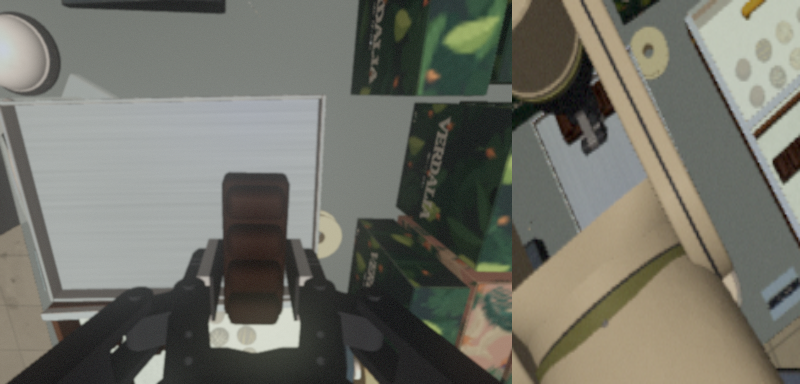

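Bar held well; pan rim edges lie at rows 98 and 302, left edge at about cols 15–45, right edge at col 322.

```bash
python3 - <<'E'
from h import *
s=sense(); print(s['tool_pos'])
a=np.radians(PY)
for n,(c,r) in dict(tl=(14,103),tr=(322,98),r=(321,200),bl=(46,302),b=(150,300)).items():
    p=at_z('wrist',r,c,166,s); d=p[:2]-PC; print(n,p.round(1),'pan',np.round([np.cos(a)*d[0]+np.sin(a)*d[1],-np.sin(a)*d[0]+np.cos(a)*d[1]],1))
E
```

```text
[507.75286082 401.01968912 200.13321525]
tl [338.9 388.8 166. ] pan [-92.6  75.5]
tr [504.4 489.9 166. ] pan [101.3  78.2]
r [542.5 433.6 166. ] pan [105.4  10.4]
bl [404.5 252.9 166. ] pan [-105.4  -74.9]
b [474.3 296.5 166. ] pan [-23. -73.]
```

>>> apply_moves --targets "0 0 0 0 0 1.6 2.50; 0 0 0 0 0 3.2 2.50; 0 0 0 0 0 4.40 2.50; 0 0 0 0 0 5.0 2.50; 0 0 0 0 0 5.50 2.50"

```text
time: 13.3
tool_pos: [506.8, 401.6, 143.4]
tcp_rot: [180.0, 0.1, 30.7]
ft_force: [-0.7, 0.2, 0.3]
finger_gap: 33.8
```

>>> apply_moves --targets "0 0 0 0 0 0.1 2.50; 0 0 0 0 0 0.1 2.50; 0 0 0 0 0 0.1 2.50; 0 0 0 0 0 0.1 4.2; 0 0 0 0 0 0.1 4.2"

```text
time: 13.8
tool_pos: [507.7, 402.2, 144.7]
tcp_rot: [-180.0, -0.1, 30.7]
ft_force: [0.0, 0.1, -0.1]
finger_gap: 41.9
```

```bash
python3 - <<'E'
from h import *
t=pan(59,1)
json.dump([*map(float,t),144,30.6],open('cmd.json','w'))
plan([(*t,195,30.6,4.2,2),(500,123.5,175,35,4.8,8),(500,123.5,80,35,4.8,2),(500,123.5,0,35,4.8,2),(500,123.5,-1.5,35,4.8,2),(500,123.5,-1.5,35,2.5,4)],42)
E
```

```text
0 0 -0.000 0.00 0.00 -2.55 4.20; 0 0 -0.000 0.00 0.00 -5.10 4.20; 0 0 -0.010 -1.85 2.95 -4.85 4.80; 0 0 -0.019 -3.70 5.90 -4.60 4.80; 0 0 -0.029 -5.55 8.85 -4.35 4.80
0 0 -0.010 -1.93 2.89 0.25 4.80; 0 0 -0.019 -3.87 5.79 0.50 4.80; 0 0 -0.029 -5.80 8.68 0.75 4.80; 0 0 -0.038 -7.74 11.58 1.00 4.80; 0 0 -0.048 -9.67 14.47 1.25 4.80
0 0 -0.000 0.00 -0.00 3.17 4.80; 0 0 -0.000 0.00 -0.00 6.33 4.80; 0 0 -0.000 0.00 -0.00 9.50 4.80; 0 0 -0.000 0.00 -0.00 13.50 4.80; 0 0 -0.000 0.00 -0.00 17.50 4.80
0 0 -0.000 0.00 -0.00 0.07 4.80; 0 0 -0.000 0.00 -0.00 0.15 4.80; 0 0 -0.000 0.00 -0.00 0.15 2.50; 0 0 -0.000 0.00 -0.00 0.15 2.50; 0 0 -0.000 0.00 -0.00 0.15 2.50
0 0 -0.000 0.00 0.00 0.00 2.50; 0 0 -0.000 0.00 0.00 0.00 2.50; 0 0 -0.000 0.00 0.00 0.00 2.50; 0 0 -0.000 0.00 0.00 0.00 2.50; 0 0 -0.000 0.00 0.00 0.00 2.50
```

>>> apply_moves --targets "0 0 0 0 0 -2.55 4.20; 0 0 0 0 0 -5.10 4.20; 0 0 -0.010 -1.85 2.95 -4.85 4.80; 0 0 -0.019 -3.70 5.90 -4.60 4.80; 0 0 -0.029 -5.55 8.85 -4.35 4.80"

```text
time: 14.3
tool_pos: [504.9, 296.7, 188.1]
tcp_rot: [180.0, -0.1, 32.4]
ft_force: [0.4, -0.2, 0.7]
finger_gap: 47.9
```

>>> apply_moves --targets "0 0 -0.010 -1.93 2.89 0.25 4.80; 0 0 -0.019 -3.87 5.79 0.50 4.80; 0 0 -0.029 -5.80 8.68 0.75 4.80; 0 0 -0.038 -7.74 11.58 1.00 4.80; 0 0 -0.048 -9.67 14.47 1.25 4.80"

```text
time: 14.8
tool_pos: [500.4, 122.2, 175.5]
tcp_rot: [180.0, -0.1, 35.1]
ft_force: [0.6, 0.7, 0.2]
finger_gap: 47.8
```

>>> apply_moves --targets "0 0 0 0 0 2.5 4.80; 0 0 0 0 0 6.0 4.80; 0 0 0 0 0 9.50 4.80; 0 0 0 0 0 13.00 4.80; 0 0 0 0 0 16.5 4.80"

```text
time: 15.3
tool_pos: [500.8, 123.5, 9.3]
tcp_rot: [180.0, -0.1, 35.1]
ft_force: [0.0, -1.0, 0.5]
finger_gap: 48.1
```

>>> apply_moves --targets "0 0 0 0 0 0.7 4.80; 0 0 0 0 0 1.0 4.80; 0 0 0 0 0 1.15 4.8; 0 0 0 0 0 1.15 2.50; 0 0 0 0 0 1.15 2.50"

```text
time: 15.8
tool_pos: [502.2, 123.8, 0.6]
tcp_rot: [179.9, -0.2, 35.1]
ft_force: [-1.0, -0.1, 6.2]
finger_gap: 33.4
```

>>> apply_moves --targets "0 0 0 0 0 0 2.50; 0 0 0 0 0 0 2.50; 0 0 0 0 0 0 2.50; 0 0 0 0 0 0 2.50; 0 0 0 0 0 -1 2.50"

```text
time: 16.3
tool_pos: [499.9, 123.5, 8.6]
tcp_rot: [-180.0, 0.0, 35.1]
ft_force: [-0.6, -0.2, -0.5]
finger_gap: 33.4
```

```bash
python3 - <<'E'
from h import *
s=sense(); print(s['time'],s['tool_pos'],s['ft_force'],s['finger_gap'])
json.dump([500,123.5,8.5,35],open('cmd.json','w'))
t=pan(-59,1); print(t)
plan([(500,123.5,95,35,2.5,3),(500,140,195,35,2.5,3),(*t,195,30.6,2.5,8),(*t,195,30.6,2.5,1)],40)
E
```

```text
16.3 [499.90159747 123.47160137   8.56426993] [-0.61351049 -0.16923393 -0.49233714] 33.43522731947472
[405.70717899 341.8272985 ]
0 0 -0.000 0.00 0.00 -2.88 2.50; 0 0 -0.000 0.00 0.00 -5.77 2.50; 0 0 -0.000 0.00 0.00 -8.65 2.50; 0 0 -0.000 0.32 -0.45 -11.98 2.50; 0 0 -0.000 0.63 -0.90 -15.32 2.50
0 0 -0.000 0.32 -0.45 -3.33 2.50; 0 0 0.010 0.80 -3.19 -3.33 2.50; 0 0 0.019 1.28 -5.94 -3.33 2.50; 0 0 0.029 1.76 -8.68 -3.33 2.50; 0 0 0.038 2.24 -11.42 -3.33 2.50
0 0 0.010 0.38 -2.76 -0.00 2.50; 0 0 0.019 0.75 -5.52 -0.00 2.50; 0 0 0.029 1.13 -8.28 -0.00 2.50; 0 0 0.038 1.50 -11.04 -0.00 2.50; 0 0 0.038 1.50 -11.04 -0.00 2.50
```

>>> apply_moves --targets "0 0 0 0 0 -2.88 2.50; 0 0 0 0 0 -5.77 2.50; 0 0 0 0 0 -8.65 2.50; 0 0 0 0.32 -0.45 -11.98 2.50; 0 0 0 0.63 -0.90 -15.32 2.50"

```text
time: 16.8
tool_pos: [499.9, 134.5, 163.7]
tcp_rot: [-180.0, -0.0, 35.0]
ft_force: [1.1, -0.1, -1.4]
finger_gap: 33.3
```

>>> apply_moves --targets "0 0 0 0.32 -0.45 -3.33 2.50; 0 0 0.010 0.80 -3.19 -3.33 2.50; 0 0 0.019 1.28 -5.94 -3.33 2.50; 0 0 0.029 1.76 -8.68 -3.33 2.50; 0 0 0.038 2.24 -11.42 -3.33 2.50"

```text
time: 17.3
tool_pos: [452.4, 241.7, 195.9]
tcp_rot: [180.0, -0.0, 32.9]
ft_force: [0.9, 0.0, -1.2]
finger_gap: 33.1
```

>>> apply_moves --targets "0 0 0.010 0.38 -2.76 0 2.50; 0 0 0.019 0.75 -5.52 0 2.50; 0 0 0.029 1.13 -8.28 0 2.50; 0 0 0.038 1.50 -11.04 0 2.50; 0 0 0.038 1.50 -11.04 0 2.50"

```text
time: 17.8
tool_pos: [404.0, 344.2, 195.8]
tcp_rot: [-179.9, -0.0, 30.9]
ft_force: [-0.3, -0.1, -1.5]
finger_gap: 33.5
```

>>> apply_moves --targets "0 0 0 0 0 1.3 2.50; 0 0 0 0 0 2.8 2.50; 0 0 0 0 0 4.00 2.50; 0 0 0 0 0 4.8 2.50; 0 0 0 0 0 5.3 2.50"

```text
time: 18.3
tool_pos: [405.3, 340.7, 140.3]
tcp_rot: [180.0, 0.1, 30.7]
ft_force: [-0.2, -1.3, 0.1]
finger_gap: 33.6
```

>>> apply_moves --targets "0 0 0 0 0 0.2 2.50; 0 0 0 0 0 0.4 2.50; 0 0 0 0 0 0.4 2.50; 0 0 0 0 0 0.4 4.2; 0 0 0 0 0 0.4 4.2"

```text
time: 18.8
tool_pos: [406.0, 342.0, 138.6]
tcp_rot: [-180.0, -0.1, 30.7]
ft_force: [0.6, -0.3, 0.2]
finger_gap: 41.9
```

```bash
python3 - <<'E'
from h import *
s=sense(); print(s['time'],s['tool_pos'],s['ft_force'],s['finger_gap'])
t=pan(-59,1)
json.dump([*map(float,t),138,30.6],open('cmd.json','w'))
# small bar 2 at (499.3,11.1)? choose small bar 1 (448.5,88.5)
plan([(*t,195,30.6,4.2,2),(448.3,88.3,165,34,4.4,8)],42)
E
```

```text
18.8 [406.0492949  341.98864367 138.62996221] [ 0.64262282 -0.25115705  0.15187166] 41.94428945298503
0 0 -0.000 0.00 0.00 -2.85 4.20; 0 0 -0.000 0.00 0.00 -5.70 4.20; 0 0 -0.007 -1.15 3.00 -5.32 4.40; 0 0 -0.015 -2.31 6.00 -4.95 4.40; 0 0 -0.022 -3.46 9.00 -4.57 4.40
0 0 -0.007 -1.22 2.97 0.38 4.40; 0 0 -0.015 -2.44 5.94 0.75 4.40; 0 0 -0.022 -3.66 8.92 1.13 4.40; 0 0 -0.030 -4.89 11.89 1.50 4.40; 0 0 -0.037 -6.11 14.86 1.88 4.40
```

Next I'll move away over the case and read the dial.

>>> apply_moves --targets "0 0 0 0 0 -2.85 4.20; 0 0 0 0 0 -5.70 4.20; 0 0 -0.007 -1.15 3.00 -5.32 4.40; 0 0 -0.015 -2.31 6.00 -4.95 4.40; 0 0 -0.022 -3.46 9.00 -4.57 4.40"

```text
time: 19.3
tool_pos: [422.3, 246.0, 184.4]
tcp_rot: [180.0, -0.1, 32.0]
ft_force: [-0.1, -1.6, -0.6]
finger_gap: 44.1
```

>>> apply_moves --targets "0 0 -0.007 -1.22 2.97 0.38 4.40; 0 0 -0.015 -2.44 5.94 0.75 4.40; 0 0 -0.022 -3.66 8.92 1.13 4.40; 0 0 -0.030 -4.89 11.89 1.50 4.40; 0 0 -0.037 -6.11 14.86 1.88 4.40"

```text
time: 19.8
tool_pos: [449.1, 87.0, 165.3]
tcp_rot: [180.0, -0.1, 34.1]
ft_force: [0.2, -1.1, 0.5]
finger_gap: 43.9
```

```bash
python3 - <<'E'
from h import *
b=save('top','t12.png'); 
for c in('top',):
  for q in ('pointer_tip','marker_mid'): print(c,q,place_of(c,q))
e=save('side','s12.png')
for q in ('pointer_tip','marker_mid'): print('side',q,place_of('side',q))
im=np.hstack([cv2.resize(b[215:295,180:270],(405,360),interpolation=cv2.INTER_CUBIC),cv2.resize(e[150:230,160:240],(360,360),interpolation=cv2.INTER_CUBIC)])
cv2.imwrite('pics/c12.png',im[:,:,::-1])
bars('w12.png')
E
```

```text
top pointer_tip [{'at': [244.6, 213.1], 'confidence': 0.45}]
top marker_mid [{'at': [238.4, 230.5], 'confidence': 0.43}]
side pointer_tip [{'at': [171.2, 205.5], 'confidence': 0.59}]
side marker_mid [{'at': [179.6, 210.7], 'confidence': 0.59}, {'at': [170.7, 206.8], 'confidence': 0.3}]
w12.png px [252. 172.] world [446.9  87.9] case [-119.2   46. ] LxW 59.4 27.0 yaw of jaws 34.8
w12.png px [252. 249.] world [499.1  11.5] case [-119.   -46.4] LxW 65.5 28.3 yaw of jaws 34.8
large_bar_1_center [233.8 506.4] 0.24 [727.2 191.5  19. ] case [170.8 -25.8]
small_bar_1_center [176.4 255. ] 0.71 [451.5  86.8  19. ] case [-116.    42.6]
```

View pics/c12.png

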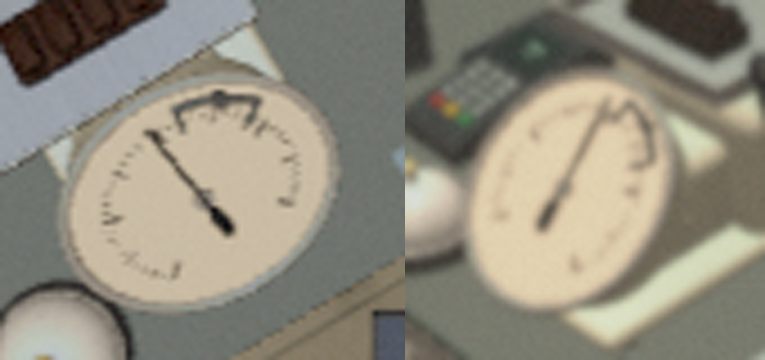

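With two large bars, the pointer stands just before the first tooth (top crop: tip (150, 133), teeth about (182, 125) and (257, 120)). One small bar (about +34°) brings it between them. Next I'll pick small bar 1.

```bash
python3 - <<'E'
from h import *
x,y=447.7,88.2
plan([(x,y,130,34.5,4.4,1),(x,y,8.5,34.5,4.4,4)])
json.dump([x,y,8.5,34.5],open('cmd.json','w'))
t=pan(0,1); print(t)
plan([(x,y,95,34.5,2.,3),(x,y+40,195,34.5,2.,3),(*t,195,30.6,2.,8),(*t,195,30.6,2.,1)],40)
E
```

```text
0 0 -0.009 -0.06 -0.03 3.50 4.40; 0 0 -0.009 -0.06 -0.03 6.54 4.40; 0 0 -0.009 -0.06 -0.03 9.57 4.40; 0 0 -0.009 -0.06 -0.03 12.61 4.40; 0 0 -0.009 -0.06 -0.03 15.65 4.40
[456.49095858 371.86074203]
0 0 -0.000 0.00 0.00 -2.88 2.00; 0 0 -0.000 0.00 0.00 -5.77 2.00; 0 0 -0.000 0.00 0.00 -8.65 2.00; 0 0 -0.000 0.76 -1.10 -11.98 2.00; 0 0 -0.000 1.51 -2.20 -15.32 2.00
0 0 -0.000 0.76 -1.10 -3.33 2.00; 0 0 0.009 2.57 -3.55 -3.33 2.00; 0 0 0.017 4.39 -5.99 -3.33 2.00; 0 0 0.026 6.20 -8.44 -3.33 2.00; 0 0 0.034 8.02 -10.89 -3.33 2.00
0 0 0.009 1.73 -2.51 -0.00 2.00; 0 0 0.017 3.46 -5.02 -0.00 2.00; 0 0 0.026 5.19 -7.52 -0.00 2.00; 0 0 0.034 6.93 -10.03 -0.00 2.00; 0 0 0.034 6.93 -10.03 -0.00 2.00
```

>>> apply_moves --targets "0 0 -0.009 -0.06 -0.03 3.50 4.40; 0 0 -0.009 -0.06 -0.03 6.54 4.40; 0 0 -0.009 -0.06 -0.03 9.57 4.40; 0 0 -0.009 -0.06 -0.03 12.61 4.40; 0 0 -0.009 -0.06 -0.03 15.65 4.40"

```text
time: 20.75
tool_pos: [448.1, 88.9, 7.4]
tcp_rot: [180.0, -0.0, 34.7]
ft_force: [0.5, 0.0, -0.2]
finger_gap: 44.1
```

>>> apply_moves --targets "0 0 0 0 0 0.6 4.40; 0 0 0 0 0 0.9 4.40; 0 0 0 0 0 1.0 4.4; 0 0 0 0 0 1.0 2.0; 0 0 0 0 0 1.0 2.0"

```text
time: 21.25
tool_pos: [449.7, 88.4, 0.1]
tcp_rot: [179.9, -0.2, 34.6]
ft_force: [-0.6, 0.9, 5.3]
finger_gap: 29.4
```

>>> apply_moves --targets "0 0 0 0 0 0 2.0; 0 0 0 0 0 0 2.0; 0 0 0 0 0 0 2.0; 0 0 0 0 0 0 2.0; 0 0 0 0 0 -1 2.0"

```text
time: 21.75
tool_pos: [447.6, 88.1, 8.4]
tcp_rot: [-180.0, 0.0, 34.6]
ft_force: [-0.7, -0.0, -0.5]
finger_gap: 29.3
```

>>> apply_moves --targets "0 0 0 0 0 -2.88 2.00; 0 0 0 0 0 -5.77 2.00; 0 0 0 0 0 -8.65 2.00; 0 0 0 0.76 -1.10 -11.98 2.00; 0 0 0 1.51 -2.20 -15.32 2.00"

```text
time: 22.25
tool_pos: [447.7, 114.8, 163.6]
tcp_rot: [180.0, -0.0, 34.5]
ft_force: [1.1, 0.0, -0.5]
finger_gap: 29.3
```

>>> apply_moves --targets "0 0 0 0.76 -1.10 -3.33 2.00; 0 0 0.009 2.57 -3.55 -3.33 2.00; 0 0 0.017 4.39 -5.99 -3.33 2.00; 0 0 0.026 6.20 -8.44 -3.33 2.00; 0 0 0.034 8.02 -10.89 -3.33 2.00"

```text
time: 22.75
tool_pos: [452.1, 251.1, 196.0]
tcp_rot: [180.0, -0.1, 32.6]
ft_force: [1.1, 0.3, -0.5]
finger_gap: 29.2
```

>>> apply_moves --targets "0 0 0.009 1.73 -2.51 0 2.00; 0 0 0.017 3.46 -5.02 0 2.00; 0 0 0.026 5.19 -7.52 0 2.00; 0 0 0.034 6.93 -10.03 0 2.00; 0 0 0.034 6.93 -10.03 0 2.00"

```text
time: 23.25
tool_pos: [455.7, 374.9, 195.4]
tcp_rot: [-179.9, -0.0, 30.9]
ft_force: [-0.5, -0.0, -0.8]
finger_gap: 29.4
```

```bash
python3 - <<'E'
from h import *
s=sense(); print(s['time'],s['tool_pos'],s['finger_gap'])
bars('w15.png',155)
E
```

```text
23.25 [455.6564588  374.85411652 195.39181841] 29.37524867521429
w15.png px [200.   8.] world [362.1 469.1] case [ 24.9 409.1] LxW 99.6 8.9 yaw of jaws 120.8
w15.png px [ 28. 174.] world [307.2 312.7] case [-108.4  310.5] LxW 112.2 37.1 yaw of jaws 19.2
large_bar_1_center [211.5 174. ] 0.57 [400.5 277.5  19. ] case [-51.1 229. ]
large_bar_1_center [350.3 176.7] 0.44 [498.6  85.3  19. ] case [-78.   14.8]
small_bar_1_center [247.8 257.1] 0.8 [512.6 286.8  19. ] case [ 47.  173.6]
```

View pics/w15.png

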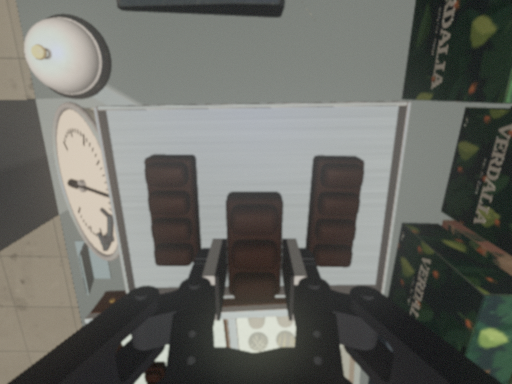

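Both large bars lie flat at pan left and right (cols 173 and 335), and the small bar is centred between them (col 255). I'll lower it now.

>>> apply_moves --targets "0 0 0 0 0 1.3 2.00; 0 0 0 0 0 2.8 2.00; 0 0 0 0 0 4.20 2.00; 0 0 0 0 0 5.2 2.00; 0 0 0 0 0 5.8 2.00"

```text
time: 23.9
tool_pos: [455.6, 371.0, 134.6]
tcp_rot: [180.0, 0.2, 30.7]
ft_force: [-1.1, -0.5, 0.8]
finger_gap: 29.1
```

>>> apply_moves --targets "0 0 0 0 0 0.3 2.00; 0 0 0 0 0 0.5 2.00; 0 0 0 0 0 0.5 2.00; 0 0 0 0 0 0.5 3.7; 0 0 0 0 0 0.5 3.7"

```text
time: 24.4
tool_pos: [456.8, 372.1, 132.6]
tcp_rot: [-180.0, -0.1, 30.7]
ft_force: [-0.4, 0.3, -0.2]
finger_gap: 37.2
```

```bash
python3 - <<'E'
from h import *
s=sense(); print(s['tool_pos'],s['ft_force'],s['finger_gap'])
t=pan(0,1); json.dump([*map(float,t),132,30.6],open('cmd.json','w'))
h=(670.7,184.2)
plan([(*t,195,30.6,3.7,3),(540,250,195,32,4.5,4),(*h,140,34.2,4.5,5),(*h,100,34.2,4.5,2),(*h,62,34.2,4.5,1)],45)
E
```

```text
[456.78698251 372.14141523 132.55418858] [-0.36101063  0.27098629 -0.20395114] 37.200703918274435
0 0 -0.000 0.00 0.00 -2.10 3.70; 0 0 -0.000 0.00 0.00 -4.20 3.70; 0 0 -0.000 0.00 0.00 -6.30 3.70; 0 0 -0.006 0.25 3.69 -6.30 4.50; 0 0 -0.012 0.49 7.37 -6.30 4.50
0 0 -0.006 0.20 3.69 0.00 4.50; 0 0 -0.012 0.40 7.38 0.00 4.50; 0 0 -0.020 1.95 9.86 1.10 4.50; 0 0 -0.028 3.50 12.34 2.20 4.50; 0 0 -0.035 5.05 14.82 3.30 4.50
0 0 -0.008 1.46 2.54 1.10 4.50; 0 0 -0.015 2.92 5.07 2.20 4.50; 0 0 -0.015 2.92 5.07 4.20 4.50; 0 0 -0.015 2.92 5.07 6.20 4.50; 0 0 -0.015 2.92 5.07 10.00 4.50
```

>>> apply_moves --targets "0 0 0 0 0 -2.10 3.70; 0 0 0 0 0 -4.20 3.70; 0 0 0 0 0 -6.30 3.70; 0 0 -0.006 0.25 3.69 -6.30 4.50; 0 0 -0.012 0.49 7.37 -6.30 4.50"

```text
time: 24.9
tool_pos: [499.1, 311.5, 196.8]
tcp_rot: [180.0, -0.2, 31.6]
ft_force: [0.3, -0.1, 0.1]
finger_gap: 45.1
```

>>> apply_moves --targets "0 0 -0.006 0.20 3.69 0.00 4.50; 0 0 -0.012 0.40 7.38 0.00 4.50; 0 0 -0.020 1.95 9.86 1.10 4.50; 0 0 -0.028 3.50 12.34 2.20 4.50; 0 0 -0.035 5.05 14.82 3.30 4.50"

```text
time: 25.4
tool_pos: [620.0, 210.0, 162.2]
tcp_rot: [180.0, -0.1, 33.4]
ft_force: [0.0, 0.2, -0.2]
finger_gap: 45.2
```

>>> apply_moves --targets "0 0 -0.008 1.46 2.54 1.10 4.50; 0 0 -0.015 2.92 5.07 2.20 4.50; 0 0 -0.015 2.92 5.07 4.20 4.50; 0 0 -0.015 2.92 5.07 6.20 4.50; 0 0 -0.015 2.92 5.07 9.0 4.50"

```text
time: 25.9
tool_pos: [672.5, 184.5, 72.9]
tcp_rot: [179.9, -0.2, 34.2]
ft_force: [-0.6, -0.4, 0.1]
finger_gap: 45.0
```

```bash
python3 - <<'E'
from h import *
s=sense(); print(s['time'],s['tool_pos'],s['ft_force'])
b=save('top','t17.png'); e=save('side','s17.png'); w=save('wrist','w17.png')
im=np.hstack([cv2.resize(b[215:295,180:270],(300,267),interpolation=cv2.INTER_CUBIC),cv2.resize(e[150:230,160:240],(267,267),interpolation=cv2.INTER_CUBIC),w[100:367,190:400]])
cv2.imwrite('pics/c17.png',im[:,:,::-1])
E
```

```text
25.9 [672.48015578 184.51859505  72.85499089] [-0.62297352 -0.36502434  0.11463187]
```

View pics/c17.png

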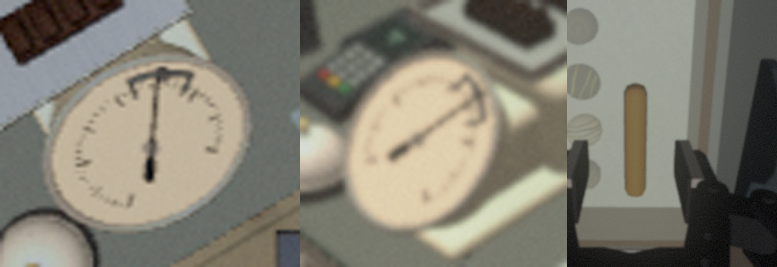

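The pointer rests mid-marker in both views and the handle is between the open fingers. I'll grip it and slide the lid shut.

>>> apply_moves --targets "0 0 0 0 0 0.8 4.5; 0 0 0 0 0 1.5 4.5; 0 0 0 0 0 1.6 0; 0 0 0 0 0 1.6 0; 0 0 0 0 0 1.6 0"

```text
time: 26.55
tool_pos: [670.3, 184.2, 56.4]
tcp_rot: [-180.0, 0.1, 34.3]
ft_force: [-4.3, -2.6, 1.9]
finger_gap: 12.0
```

>>> apply_moves --targets "0 0 0 0 0 0 0; 0 0 0 0 0 0 0; 0 0 0 -1 0 0 0; 0 0 0 -3 0 0 0; 0 0 0 -5 0 0 0"

```text
time: 27.05
tool_pos: [629.8, 156.5, 56.4]
tcp_rot: [180.0, -0.1, 34.3]
ft_force: [2.4, 1.5, -0.5]
finger_gap: 11.8
```

>>> apply_moves --targets "0 0 0 -2 0 0 0; 0 0 0 -4 0 0 0; 0 0 0 -6 0 0 0; 0 0 0 -8 0 0 0; 0 0 0 -10 0 0 0"

```text
time: 27.55
tool_pos: [546.8, 99.9, 56.4]
tcp_rot: [180.0, -0.1, 34.3]
ft_force: [2.3, -0.5, -2.0]
finger_gap: 12.1
```

>>> apply_moves --targets "0 0 0 -1 0 0 0; 0 0 0 -1.7 0 0 0; 0 0 0 -2.2 0 0 0; 0 0 0 -2.5 0 0 0; 0 0 0 -2.5 0 0 0"

```text
time: 28.05
tool_pos: [526.5, 86.1, 56.3]
tcp_rot: [180.0, -0.0, 34.3]
ft_force: [-1.6, -0.5, 2.7]
finger_gap: 12.1
```

>>> apply_moves --targets "0 0 0 -0.1 0 0 0; 0 0 0 -0.2 0 0 0; 0 0 0 -0.3 0 0 0; 0 0 0 -0.3 0 0 0; 0 0 0 -0.3 0 0 0"

```text
time: 28.55
tool_pos: [524.8, 84.9, 56.3]
tcp_rot: [180.0, -0.1, 34.3]
ft_force: [3.8, 3.3, 0.5]
finger_gap: 11.9
```

```bash
python3 - <<'E'
from h import *
s=sense(); print(s['tool_pos'],s['ft_force'],s['finger_gap'])
E
```

```text
[524.83258804  84.90875064  56.3131386 ] [3.77906926 3.28851278 0.54243059] 11.915181254766384
```

>>> apply_moves --targets "0 0 0 -0.1 0 0 0; 0 0 0 -0.2 0 0 0; 0 0 0 -0.2 0 0 0; 0 0 0 -0.2 0 0 0; 0 0 0 -0.2 0 0 0"

```text
time: 29.05
tool_pos: [524.8, 84.8, 56.4]
tcp_rot: [179.9, -0.4, 34.3]
ft_force: [11.4, 8.9, -7.6]
finger_gap: 12.3
```

The lid is against its shut stop (14 N, no further motion). I'll release and retreat.

>>> apply_moves --targets "0 0 0 0.15 0 0 0; 0 0 0 0.2 0 0 0; 0 0 0 0.2 0 0 4.5; 0 0 0 0.2 0 0 4.5; 0 0 0 0.2 0 0 4.5"

```text
time: 29.55
tool_pos: [523.2, 84.0, 55.5]
tcp_rot: [-180.0, 0.1, 34.3]
ft_force: [-0.5, 0.0, -0.2]
finger_gap: 45.1
```

>>> apply_moves --targets "0 0 0 0 0 -1.5 4.5; 0 0 0 0 0 -4 4.5; 0 0 0 0 0 -7 4.5; 0 0 0 0 0 -10 4.5; 0 0 0 0 0 -12 4.5"

```text
time: 30.05
tool_pos: [524.7, 84.3, 179.8]
tcp_rot: [179.9, -0.2, 34.3]
ft_force: [-0.5, -0.2, -0.1]
finger_gap: 45.0
```

>>> apply_moves --targets "0 0 0 0 0 0 4.5; 0 0 0 0 0 0 4.5; 0 0 0 0 0 0 4.5; 0 0 0 0 0 0 4.5; 0 0 0 0 0 0 4.5"

```text
time: 30.55
tool_pos: [523.1, 84.3, 174.7]
tcp_rot: [-179.9, 0.1, 34.3]
ft_force: [0.0, -0.3, 0.5]
finger_gap: 44.9
```

```bash
python3 - <<'E'
from h import *
s=sense(); print(s['time'],s['tool_pos'],s['ft_force'])
w=save('wrist','w20.png'); b=save('top','t20.png')
for d in place_of('wrist','lid_handle'): p=at_z('wrist',*d['at'],73,s); print(d,p,tocase(p))
im=np.hstack([w,cv2.resize(b[215:295,180:270],(288,256)) if 0 else cv2.resize(b[130:290,125:245],(288,384),interpolation=cv2.INTER_CUBIC)])
cv2.imwrite('pics/c20.png',im[:,:,::-1])
E
```

```text
30.55 [523.05617209  84.27290084 174.71810454] [ 0.04174476 -0.25052521  0.46713559]
{'at': [186.3, 256.3], 'confidence': 0.87} [524.66717483  84.93286096  73.        ] [-56.6  -0.1]
```

```bash
python3 - <<'E'
from h import *
a=cv2.imread('pics/t17.png').astype(int);b=cv2.imread('pics/t20.png').astype(int);z=cv2.imread('pics/t0.png') if 0 else cv2.imread('pics/top0.png').astype(int)
f=lambda x,y,r:np.abs(x-y).mean(2)[r].max()
d=np.s_[225:285,195:255]; sp=np.s_[130:157,188:214]
print('dial',f(a,b,d),'spool vs start',f(z,b,sp))
print(hand_in())
E
```

```text
dial 14.0 spool vs start 78.33333333333333
the job is handed in; nothing more can be done
None
```

I laid both large bars and one small bar flat in the scale's pan, slid the lid shut against its stop and handed the job in at about 31 s. The other small bar stayed in the case.

**What the last checks showed**
- **Dial:** after the third bar, the pointer rested midway between the marker's teeth in both the top and side views. After I closed the lid, the dial region was nearly unchanged from that picture.
- **Lid:** it met the shut stop with a push of about 14 N and no further motion. The camera then put the handle at case x = -56.6 mm (nominal -56 mm).

**What failed or disagreed**
- **First lid grasp:** the fingers closed above the handle and came away empty. The second, 7 mm lower, held.
- **Lid opening:** it hit its open stop with a brief wrist force of about 55 N. The 120 N wrist limit was not passed, and it was the fingers, not the gripper's body, on the handle.
- **Lid at the start:** it seems to have stood about 4 mm short of fully shut, so it ended slightly further in than it began.
- **Ribbon spool:** the automatic comparison with the start picture differed (by up to 78 grey levels). I handed in without finding out why and had no pictures left to view. It may be the arm or its shadow in that picture. The gripper stayed well above the spool and no contact force was felt nearby.

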